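Daily check of a microscope stage's stop button

TASK

Check the microscope stage's stop station, the box whose mushroom button has two wings: press the button all the way in until it latches, then push one of its wings round clockwise (seen from above) with your fingertips until it unlatches and pops back up, and let it spring back to its starting angle. Only touch the button, without lifting or shoving the station, and leave the plain-buttoned box beside it, the lens, the specimen holder and the screwdriver alone.

Things in the scene. Friction and masses are not known exactly. Their poses are not given: they have to be found in the camera images.
- stop_box: Stop station: heavy grey box (2.5 kg, standing loose on the bench), 140 (x) x 110 (y) x 60 mm high, with a steel collar (40 mm across, 10 mm high) on top under the mushroom button. Origin: centre of its underside; z up. The button's axis is vertical through the origin; at rest the wings point along +y and -y of the box.
- stop_press (a joint): Depth in m by which the winged mushroom button is pressed in: 0 up, 0.011 at its bottom stop. Spring 3 N at the start to 7 or 8 N; together with the latch it takes at most about 9 N until the bottom stop. It latches once pressed past about 0.0095 and when let go then stays in, at about 0.0075. Unlatched, it pops up to 0 by itself.
- stop_twist (a joint): Turn of the winged button in rad, 0 at rest, growing clockwise seen from above, stop at 1.2. A light spring (0.03 to 0.12 N m) turns it back to 0 when let go. Turned past about 0.65 to 0.7 while latched in, it unlatches and pops up.
- stop_top (a point): Centre of the crown, the flat top of the winged black mushroom button, on its axis: 107 mm above the underside of the box when up, and moves down with it. The head is a disc 60 mm across and 22 mm thick (its underside 22 mm above the box when up), the crown on it 42 mm across and 3 mm higher.
- wing_a (a point): Centre of one wing of the button (turns and sinks with it): 44 mm from the button's axis, 16.5 mm below stop_top. The wing is a block 16 mm wide across, 17 mm high, that sticks out radially from the disc to 54 mm from the axis; its underside is level with the disc's, 22 mm above the box when up, about 14.5 mm when latched in. Its upright flanks can be pushed sideways.
- wing_b (a point): Centre of the other, equal wing, straight across the axis from wing_a.
- lamp_box: Bystander: an equal grey box (2.5 kg, 140 x 110 x 60 mm) with a plain round mushroom button without wings, 60 mm across, top 107 mm above the underside. Origin: centre of its underside. Leave alone.
- lamp_press (a joint): Depth in m of the plain round button, 0 up. Leave it at 0.
- lens: Bystander: black lens barrel standing upright, 48 mm across, 56 mm high, loose. Origin: centre of its underside.
- holder: Bystander: black round specimen holder, 64 mm across, 26 mm high, with a brass pin to 50 mm height, loose. Origin: centre of its underside.
- driver: Bystander: loose screwdriver lying on the bench, about 200 mm long along its x. Origin: under its middle.

How it is judged:
By the outcome, as a careful person would: the job done as asked, in the order asked, and still so for the second after the job is handed in, with the robot touching nothing.
It also fails if it takes over 45 s, if anything falls off the work surface, if the arm or the gripper's body presses on something with over 40 N, if the wrist force passes 120 N, or if a joint passes its speed limit or range.

ROBOT

A 6-joint arm with a two-finger parallel gripper is mounted at the origin on the work surface. World frame = base frame: x ahead of the robot, y to its left, z up, the work surface at z = 0. Lengths are in m, angles in rad, forces in N, time in s.
With the tool pointing down it reaches from about 0.35 to 0.8 m from the base axis. Payload 7.3 kg.
Tool frame: the origin (TCP) lies midway between the tips of the shut fingers; the grasp point (between the pads) lies 19 mm behind it (env.grip_point_offset is the z of the grasp point in the tool frame, in m); z points along the fingers, y is the line along which they close (so a half turn about z gives the same grasp; the last joint's range is limited). The gripper opens to 85 mm and grips with 20 to 120 N. Pads are 22 mm wide; open, the fingers measure 114 mm over their backs; the gripper's body (76 mm by 85 mm) begins 54 mm behind the grasp point. The pads swing forward as they close: fully open they stand 13 mm farther back than shut.
Start: joints at [-1.254, 0.342, 1.524, -0, 1.275, -0.146], TCP at [0.234, -0.47, 0.231] pointing down, gripper open.
Joint ranges: [-2.53, 2.53], [-0.77, 2.02], [0.04, 2.7], [-1, 4.14], [0.28, 2.66], [-3.11, 3.11]. Speed limits (rad/s): [2.57, 2.57, 3.14, 3.14, 3.14, 3.14].

INTERFACE

Orientations are given as [roll, pitch, yaw] about the fixed x, y, z axes, in that order (R = Rz(yaw) Ry(pitch) Rx(roll)).
In Python, from station import env gives the robot as it stands.
- The arm moves only by the shell command python3 shift.py [OPENING] [FORCE], which reads ROWS from standard input. ROWS is a JSON object whose key "offsets" holds a list of rows, 1 to 5 of them, each of 6 numbers: dx, dy, dz in units of 100 mm, then a rotation vector rx, ry, rz in units of 0.2 rad; each row is the pose to reach, as a shift and turn from the pose commanded when the command began, along the tool's axes at that moment; what a row does not reach only later rows make up. A row lasts 1/10 s, in which the tool goes at most 0.05 m and 0.15 rad, less where a joint would pass 70% of its speed; a pose out of reach is approached as far as the arm can. OPENING is the opening from 0.0 (shut) to 1.0 (fully open), set as the command begins (- or left out keeps the last). The fingers move at their own pace and stop on an object; FORCE is the grip in N (left out, the last holds). Time passes only in rows, so rows that do not move let the fingers close. It prints the time, the measured TCP pose, the force, the opening and the grip force at its end. Input that does not fit is refused with a message, and nothing moves.
- env.get_state(): the state, without advancing time (a new reading comes with each control period).
- env.read_camera(name): name is "side" or "top"; returns the picture (400x640x3 uint8, red, green, blue); there is no depth.
- env.get_calibration(name): a dict with "fx", "fy", "cx", "cy" (pixels), "world_from_camera" (4x4, takes a point from camera to world coordinates). Camera axes: x right, y up, looking along -z (the intrinsics and any distortion apply to the point x, -y, -z); pixel columns grow to the right and rows downward; lengths in m; the calibration is good to about 2 mm. A picture is of the moment at which its call begins. get_calibration takes no time and is no camera call.
- env.job_done(): hands the job in; it is judged then, once.
The state is a dict: "t": time; "joint_pos": joint angles; "joint_vel": joint speeds; "tau": joint torques, N m; "ee_pos": TCP position; "tcp_rot": TCP orientation; "ft_force": force on the tool from outside, world axes, zero at the start; "moment": the same for the moment, N m; "finger_gap": opening from 0.0 (shut) to 1.0 (fully open); "gripper_force": force on a finger pad.
Only numpy, scipy, OpenCV 4.12 (cv2) and the standard library are available. Lean on these libraries where they do the work, as an engineer would, in place of code of your own. Each camera call takes 0.05 s, during which the arm holds its last target. There are 200 camera calls.

## Working session

There is one attempt and no reset: what is moved stays moved. The work goes in short steps, Python scripts to look and compute and a shell command to move; the robot and the scene stay as the last step left them, time stands still between calls to the robot, and variables do not carry over. Pictures are saved under pics/ and viewed, at most 10 in all, crops included, and the job is handed in when it is done.

```bash
ls; mkdir -p pics
python3 - <<'E'
from station import env
import cv2,numpy as np
for n in("top","side"):
    cv2.imwrite(f"pics/{n}0.png",env.read_camera(n)[:,:,::-1]); c=env.get_calibration(n); print(n,c)
s=env.get_state();print(s['t'],s['ee_pos'],s['tcp_rot'])
E
```

```text
pics
shift.py
station.py
top {'fx': 399.1397434023118, 'fy': 399.1397434023118, 'cx': 316.7402133368715, 'cy': 197.41756379995817, 'world_from_camera': array([[ 0.00916457,  0.99695325, -0.07746118,  0.54999281],
       [-0.99992926,  0.00972411,  0.00684944,  0.01951525],
       [ 0.00758182,  0.07739293,  0.99697184,  1.06406041],
       [ 0.        ,  0.        ,  0.        ,  1.        ]])}
side {'fx': 477.0193725470026, 'fy': 477.0193725470026, 'cx': 323.7124785287164, 'cy': 195.65132515538815, 'world_from_camera': array([[-0.99051538,  0.11658808, -0.07270836,  0.56262469],
       [-0.1363023 , -0.76693166,  0.62708653,  0.88110301],
       [ 0.01734848,  0.63104917,  0.77554882,  1.1649443 ],
       [ 0.        ,  0.        ,  0.        ,  1.        ]])}
0.1 [ 0.2343066  -0.46942164  0.23069151] [-3.14022750e+00 -2.11929115e-04  4.62805623e-01]
```

View pics/top0.png

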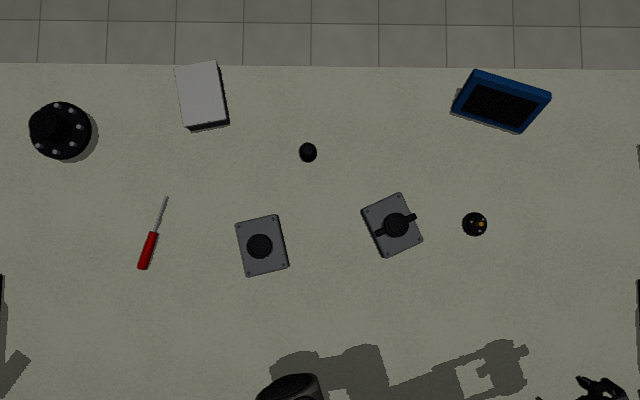

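View pics/side0.png

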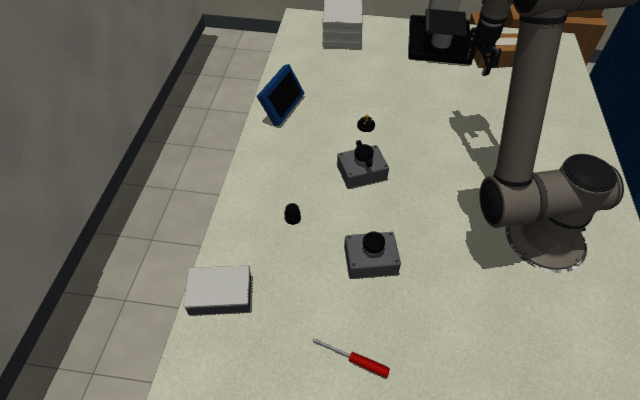

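The top view shows the winged button at about (396,225), with wing tips at (377,233) and (415,217). The plain box is at (260,246) and the holder at (474,224). In the side view the winged button is at (364,155).

```bash
cat > h.py <<'E'
import numpy as np,cv2
from station import env
def ray(n,u,v):
    c=env.get_calibration(n);T=c['world_from_camera']
    d=T[:3,:3]@np.array([(u-c['cx'])/c['fx'],-(v-c['cy'])/c['fy'],-1]);return T[:3,3],d
def plane(n,u,v,z):
    o,d=ray(n,u,v);return o+d*(z-o[2])/d[2]
def tri(a,b):
    (o,d),(p,e)=ray('top',*a),ray('side',*b)
    s=np.linalg.lstsq(np.c_[d,-e],p-o,rcond=None)[0]
    return (o+d*s[0]+p+e*s[1])/2,np.linalg.norm(o+d*s[0]-p-e*s[1])
def mask(im,x0,x1,y0,y1,t):
    m=np.zeros(im.shape[:2],np.uint8);m[y0:y1,x0:x1]=(im[y0:y1,x0:x1].max(2)<t)*255;return m
def biggest(m):
    return max(cv2.findContours(m,cv2.RETR_EXTERNAL,cv2.CHAIN_APPROX_NONE)[0],key=cv2.contourArea)
E
python3 - <<'E'
from h import *
t=cv2.imread('pics/top0.png');s=cv2.imread('pics/side0.png')
a=cv2.resize(t[185:265,350:500],None,fx=5,fy=5,interpolation=cv2.INTER_NEAREST)[:,:400]
a=cv2.resize(t[185:265,355:435],(400,400),interpolation=cv2.INTER_NEAREST)
b=cv2.resize(s[130:190,330:390],(400,400),interpolation=cv2.INTER_NEAREST)
cv2.imwrite('pics/crop0.png',cv2.convertScaleAbs(np.hstack([a,b]),alpha=2))
for th in(35,45,55):
    m=mask(t,365,425,195,255,th);c=biggest(m);P=c[:,0,:]
    print(th,cv2.contourArea(c),cv2.minAreaRect(c))
    # disc by opening
    d=cv2.morphologyEx(m,cv2.MORPH_OPEN,cv2.getStructuringElement(cv2.MORPH_ELLIPSE,(15,15)))
    e=biggest(d);print(' disc',cv2.minEnclosingCircle(e))
    i=P[np.argmin(P[:,0])],P[np.argmax(P[:,0])]
    print(' ends',i)
# box outline in top: grey vs bench
m=np.zeros(t.shape[:2],np.uint8);m[185:265,350:435]=(t[185:265,350:435].max(2)<105)*255
print('box',cv2.minAreaRect(biggest(m)))
E
```

```text
35 655.5 ((393.6658020019531, 226.19265747070312), (40.71848678588867, 48.261531829833984), 65.224853515625)
 disc ((395.5, 224.5), 13.285429954528809)
 ends (array([365, 218], dtype=int32), array([416, 217], dtype=int32))
45 707.0 ((392.04815673828125, 232.9175262451172), (39.81277847290039, 51.23698043823242), 83.41805267333984)
 disc ((395.0, 225.0), 13.928488731384277)
 ends (array([365, 217], dtype=int32), array([416, 218], dtype=int32))
55 758.5 ((391.82183837890625, 232.7178497314453), (40.59751510620117, 51.443424224853516), 84.2894058227539)
 disc ((394.5, 225.0), 14.396280288696289)
 ends (array([365, 216], dtype=int32), array([416, 218], dtype=int32))
box ((392.3654479980469, 224.65158081054688), (56.41810607910156, 50.137603759765625), 64.79887390136719)
```

View pics/crop0.png

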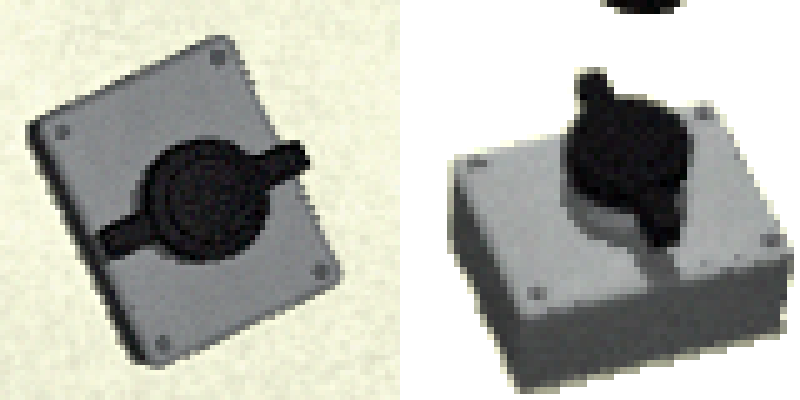

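The crop shows four screws on the box top at (217,57), (62,131), (321,271) and (162,344) in crop pixels. The disc centre is at about (207,200) and the wing tips at about (101,241) and (305,153). In the side crop, the disc-crown centre is near (631,146).

Run:
```python
from h import *
f=lambda x,y:((x+.5)/5+355-.5,(y+.5)/5+185-.5)
np.set_printoptions(precision=4,suppress=True)
S=[plane('top',*f(*p),.0605) for p in((217,57),(62,131),(321,271),(162,344))]
print('screws',np.array(S),'c',np.mean(S,0))
print('disc',plane('top',*f(207,200),.102),'crown',plane('top',*f(207,195),.107))
W=[plane('top',*f(*p),.099) for p in((101,241),(305,153))]
print('tips',W,np.mean(W,0),np.linalg.norm(W[1]-W[0]),'ang',np.degrees(np.arctan2(*(W[1]-W[0])[1::-1])))
for a,b in((S[0],S[1]),(S[2],S[3]),(S[0],S[2]),(S[1],S[3])):
    d=a-b;print(np.linalg.norm(d),np.degrees(np.arctan2(d[1],d[0])))
print('tri',tri(f(207,196),((631-400)/6.667+330-.4,146/6.667+130-.4)))
from station import env
print(plane('top',474,224,.026),plane('top',308,152,.05))
```

```text
screws [[ 0.6336 -0.1926  0.0605]
 [ 0.5954 -0.1142  0.0605]
 [ 0.5264 -0.2442  0.0605]
 [ 0.4894 -0.1642  0.0605]] c [ 0.5612 -0.1788  0.0605]
disc [ 0.5609 -0.1786  0.102 ] crown [ 0.5633 -0.1776  0.107 ]
tips [array([ 0.5408, -0.1279,  0.099 ]), array([ 0.5841, -0.2269,  0.099 ])] [ 0.5624 -0.1774  0.099 ] 0.10806643264840074 ang -66.3485581589071
0.08720833324086183 -64.05475540820395
0.08812634622023317 -65.16862422911875
0.11887582037456149 25.67561064672683
0.11717048232262874 25.230908147657473
tri (array([ 0.5623, -0.1801,  0.0948]), np.float64(0.001337855891477439))
[ 0.5652 -0.3976  0.026 ] [0.7457 0.0361 0.05  ]
```
Button axis ≈ (0.562,-0.178). Box yaw ≈ 25.2° (x dir at 25.2; wings at ±y: 115 and -65). Tri z low 0.095 -- the side point is probably disc-centre-ish. Fine.

The rows are not in the units I measure in: shifts go in units of 100 mm and turns go in units of 0.2 rad. I convert before sending: 0.2 m is 2, 0.16 m is 1.6.

```bash
echo '{"offsets": [[0.4,-0.11,0,0,0,0],[0.8,-0.22,0,0,0,0],[1.2,-0.33,0,0,0,0],[1.6,-0.44,0,0,0,0],[2,-0.55,0,0,0,0]]}' | python3 shift.py 0.0 40
echo '{"offsets": [[0.45,-0.12,0.1,0,0,0],[0.9,-0.24,0.2,0,0,0],[1.35,-0.36,0.3,0,0,0],[1.8,-0.48,0.4,0,0,0],[2.23,-0.59,0.5,0,0,0]]}' | python3 shift.py 
echo '{"offsets": [[2.23,-0.59,0,0,0,0]]}' | python3 shift.py 2>/dev/null >/dev/null & kill $!
```

Run:
```python
from h import *
s=env.get_state();print(s['t'],s['ee_pos'],s['tcp_rot'],s['finger_gap'],s['ft_force'])
```

```text
t: 0.6
ee_pos: [0.3897, -0.3299, 0.2311]
tcp_rot: [-3.141, 0.0, 0.463]
ft_force: [-1.1, 0.3, -0.5]
finger_gap: 0.146
gripper_force: 0.0
t: 1.1
ee_pos: [0.5631, -0.1772, 0.1805]
tcp_rot: [-3.141, 0.0, 0.463]
ft_force: [1.2, -0.7, -0.2]
finger_gap: -0.003
gripper_force: 0.0
1.1 [ 0.5631285  -0.177153    0.18050643] [-3.14112039e+00  4.36744094e-04  4.63098780e-01] -0.0027193482420094207 [ 1.18208112 -0.72478796 -0.23401319]
```

Converted, 0.07 m is 0.7, 0.066 m is 0.66.

```bash
echo '{"offsets": [[0,0,0.3,0,0,0],[0,0,0.6,0,0,0],[0,0,0.66,0,0,0],[0,0,0.7,0,0,0],[0,0,0.7,0,0,0]]}' | python3 shift.py
python3 - <<'E'
from h import *
t=env.read_camera("top")[:,:,::-1];s=env.read_camera("side")[:,:,::-1]
cv2.imwrite('pics/c1.png',cv2.convertScaleAbs(np.hstack([cv2.resize(t[165:265,345:445],(400,400)),cv2.resize(s[100:200,315:415],(400,400))]),alpha=2))
E
```

```text
t: 1.6
ee_pos: [0.5623, -0.1794, 0.112]
tcp_rot: [3.141, -0.001, 0.462]
ft_force: [0.4, 1.0, 1.0]
finger_gap: -0.003
gripper_force: 0.0
```

View pics/c1.png

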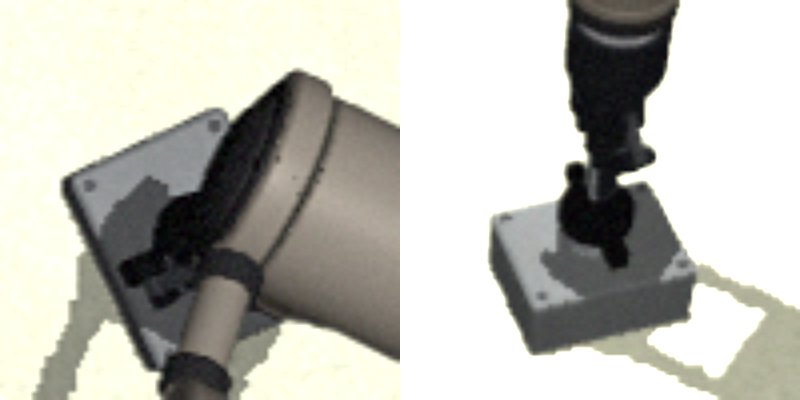

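The side view shows the shut fingertips centred just above the crown, at about (600,190) in the crop. Next I press it in steps.

Converted, 0.011 m is 0.11, 0.009 m is 0.09.

```bash
echo '{"offsets": [[0,0,0.03,0,0,0],[0,0,0.06,0,0,0],[0,0,0.09,0,0,0],[0,0,0.11,0,0,0],[0,0,0.11,0,0,0]]}' | python3 shift.py; echo '{"offsets": [[0,0,0.01,0,0,0],[0,0,0.02,0,0,0],[0,0,0.03,0,0,0],[0,0,0.03,0,0,0]]}' | python3 shift.py
```

```text
t: 2.2
ee_pos: [0.5625, -0.1793, 0.1007]
tcp_rot: [3.14, -0.001, 0.463]
ft_force: [0.3, -0.6, 5.6]
finger_gap: 0.003
gripper_force: 2.2
t: 2.6
ee_pos: [0.5625, -0.1793, 0.0978]
tcp_rot: [3.14, -0.001, 0.463]
ft_force: [0.4, -1.3, 5.3]
finger_gap: 0.008
gripper_force: 2.9
```

Converted, 0.0015 m is 0.015, 0.001 m is 0.01.

```bash
echo '{"offsets": [[0,0,0.01,0,0,0],[0,0,0.015,0,0,0],[0,0,0.015,0,0,0]]}' | python3 shift.py; echo '{"offsets": [[0,0,0.01,0,0,0],[0,0,0.015,0,0,0],[0,0,0.015,0,0,0]]}' | python3 shift.py
```

```text
t: 2.9
ee_pos: [0.5625, -0.1793, 0.0964]
tcp_rot: [3.14, -0.001, 0.463]
ft_force: [-0.2, -1.0, 6.1]
finger_gap: 0.002
gripper_force: 3.2
t: 3.2
ee_pos: [0.5625, -0.1794, 0.0959]
tcp_rot: [3.14, -0.001, 0.463]
ft_force: [-2.4, -0.2, 11.9]
finger_gap: -0.004
gripper_force: 6.3
```

Converted, -0.006 m is -0.06, -0.007 m is -0.07.

```bash
echo '{"offsets": [[0,0,-0.04,0,0,0],[0,0,-0.06,0,0,0],[0,0,-0.07,0,0,0],[0,0,-0.07,0,0,0]]}' | python3 shift.py; echo '{"offsets": [[0,0,-0.3,0,0,0],[-0.12,-0.18,-0.4,0,0,0],[-0.24,-0.36,-0.4,0,0,0],[-0.35,-0.52,-0.4,0,0,0],[-0.35,-0.52,-0.4,0,0,0]]}' | python3 shift.py
python3 - <<'E'
from h import *
t=env.read_camera("top")[:,:,::-1];s=env.read_camera("side")[:,:,::-1]
cv2.imwrite('pics/c2.png',cv2.convertScaleAbs(np.hstack([cv2.resize(t[165:265,345:445],(400,400)),cv2.resize(s[100:200,315:415],(400,400))]),alpha=2))
E
```

```text
t: 3.6
ee_pos: [0.5616, -0.1787, 0.1008]
tcp_rot: [-3.141, 0.001, 0.463]
ft_force: [-0.3, -0.8, -0.1]
finger_gap: 0.002
gripper_force: 0.0
t: 4.1
ee_pos: [0.5054, -0.1467, 0.1409]
tcp_rot: [-3.139, 0.002, 0.463]
ft_force: [-0.7, -0.4, -0.4]
finger_gap: -0.0
gripper_force: 0.0
```

View pics/c2.png

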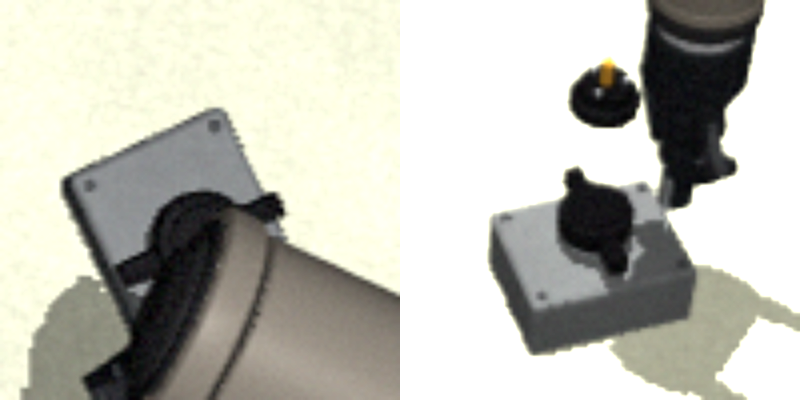

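With zero force at z=0.1008 and the button visibly sunk, it is latched. Next I descend beside the wing flank.

```bash
echo '{"offsets": [[0,0.03,0.3,0,0,0],[0,0.03,0.55,0,0,0],[0,0.03,0.63,0,0,0],[0,0.03,0.63,0,0,0]]}' | python3 shift.py; echo '{"offsets": [[0.05,0,0,0,0,0],[0.1,0,0,0,0,0],[0.14,0,0,0,0,0],[0.17,0,0,0,0,0],[0.17,0,0,0,0,0]]}' | python3 shift.py
python3 - <<'E'
from h import *
s=env.read_camera("side")[:,:,::-1]
cv2.imwrite('pics/c3.png',cv2.convertScaleAbs(cv2.resize(s[120:200,315:415],(750,600)),alpha=2))
E
```

```text
t: 4.6
ee_pos: [0.5087, -0.1508, 0.0771]
tcp_rot: [-3.14, 0.002, 0.463]
ft_force: [-0.5, -0.1, 0.2]
finger_gap: -0.0
gripper_force: 0.0
t: 5.1
ee_pos: [0.5246, -0.1429, 0.0787]
tcp_rot: [3.141, -0.001, 0.463]
ft_force: [0.2, -0.0, 0.5]
finger_gap: -0.002
gripper_force: 0.0
```

View pics/c3.png

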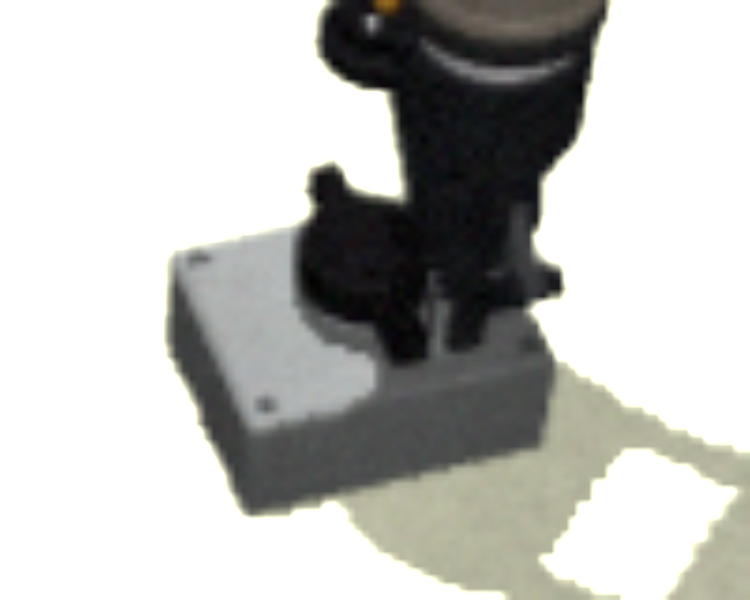

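The side view shows the fingertip beside the wing flank at about (455,330), at wing height. Next I rotate about the button axis.

Converted, 0.0227 m is 0.227, 0.015 m is 0.15, 0.45 rad is 2.25.

```bash
echo '{"offsets": [[0.074,-0.02,0.02,0,0,0.75],[0.15,-0.03,0.02,0,0,1.5],[0.227,-0.03,0.02,0,0,2.25],[0.265,-0.023,0.02,0,0,2.65],[0.265,-0.023,0.02,0,0,2.65]]}' | python3 shift.py
python3 - <<'E'
from h import *
s=env.read_camera("side")[:,:,::-1];t=env.read_camera("top")[:,:,::-1]
cv2.imwrite('pics/c4.png',cv2.convertScaleAbs(np.hstack([cv2.resize(t[185:265,355:435],(400,400)),cv2.resize(s[120:200,325:405],(400,400))]),alpha=2))
p=env.get_state()['ee_pos'];d=p[:2]-[.562,-.178];print(p,np.linalg.norm(d),np.degrees(np.arctan2(d[1],d[0])))
E
```

```text
t: 5.65
ee_pos: [0.5466, -0.1289, 0.0762]
tcp_rot: [-3.141, 0.001, -0.067]
ft_force: [-2.0, 0.6, 0.4]
finger_gap: -0.003
gripper_force: 0.6
[ 0.54624613 -0.12910155  0.07619575] 0.05137355990358245 107.85765854427022
```

View pics/c4.png

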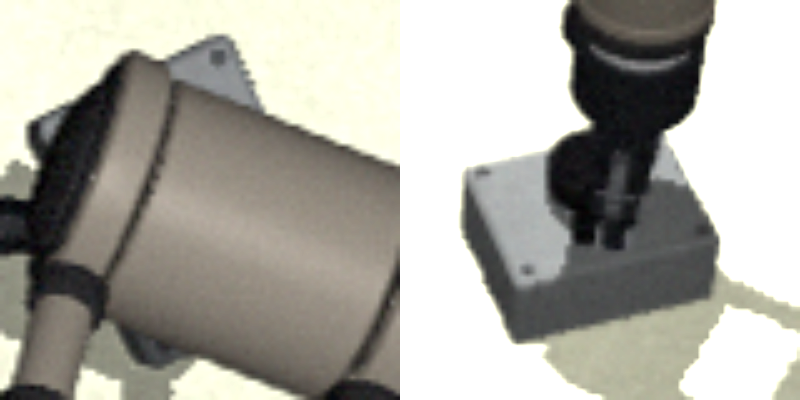

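Converted, 0.0175 m is 0.175, 0.015 m is 0.15, 0.35 rad is 1.75.

```bash
echo '{"offsets": [[0.05,-0.017,0,0,0,0.5],[0.1,-0.027,0,0,0,1],[0.15,-0.035,0,0,0,1.5],[0.175,-0.035,0,0,0,1.75],[0.175,-0.035,0,0,0,1.75]]}' | python3 shift.py
python3 - <<'E'
from h import *
s=env.read_camera("side")[:,:,::-1]
cv2.imwrite('pics/c5.png',cv2.convertScaleAbs(cv2.resize(s[130:190,330:400],(700,600)),alpha=2.5))
E
```

```text
t: 6.25
ee_pos: [0.5642, -0.1267, 0.0762]
tcp_rot: [-3.141, 0.001, -0.416]
ft_force: [-1.5, 1.9, 1.6]
finger_gap: -0.002
gripper_force: 1.0
```

View pics/c5.png

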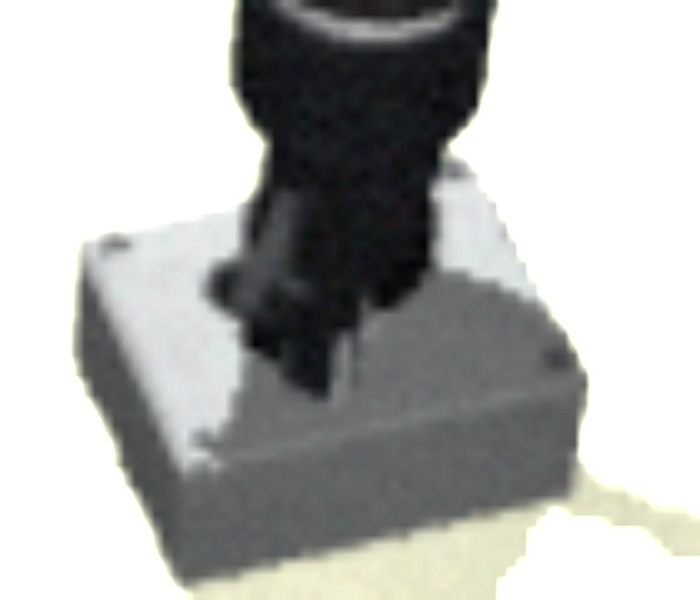

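Converted, -0.0276 m is -0.276, 0.0257 m is 0.257, -0.75 rad is -3.75.

```bash
echo '{"offsets": [[-0.07,0.033,0,0,0,-0.75],[-0.134,0.077,0,0,0,-1.5],[-0.189,0.13,0,0,0,-2.25],[-0.237,0.19,0,0,0,-3],[-0.276,0.257,0,0,0,-3.75]]}' | python3 shift.py; echo '{"offsets": [[-0.1,0,0,0,0,-0.65],[-0.2,0,0,0,0,-0.65],[-0.3,-0.02,0,0,0,-0.65],[-0.35,-0.02,0,0,0,-0.65],[-0.35,-0.02,-0.2,0,0,-0.65]]}' | python3 shift.py; echo '{"offsets": [[0,0,-0.4,0,0,0],[0,0,-0.8,0,0,0],[-0.3,-0.3,-1,0,0,0],[-0.6,-0.6,-1.2,0,0,0],[-0.9,-0.9,-1.2,0,0,0]]}' | python3 shift.py; echo '{"offsets": [[-0.2,0.3,0,0,0,0],[-0.4,0.7,0,0,0,0],[-0.6,1.1,0,0,0,0],[-0.7,1.5,0,0,0,0],[-0.8,1.9,0,0,0,0]]}' | python3 shift.py
python3 - <<'E'
from h import *
t=env.read_camera("top")[:,:,::-1];s=env.read_camera("side")[:,:,::-1]
cv2.imwrite('pics/c6.png',cv2.convertScaleAbs(np.hstack([cv2.resize(t[185:265,355:435],(400,400),interpolation=0),cv2.resize(s[130:190,330:390],(400,400),interpolation=0)]),alpha=2))
E
```

```text
t: 6.8
ee_pos: [0.5283, -0.1397, 0.0764]
tcp_rot: [3.141, -0.0, 0.342]
ft_force: [0.3, -0.2, -0.2]
finger_gap: -0.001
gripper_force: 0.1
t: 7.3
ee_pos: [0.4927, -0.1483, 0.0946]
tcp_rot: [-3.138, 0.003, 0.461]
ft_force: [0.3, -0.2, 0.2]
finger_gap: -0.001
gripper_force: 0.0
t: 7.8
ee_pos: [0.3741, -0.1085, 0.2184]
tcp_rot: [3.137, -0.003, 0.462]
ft_force: [1.2, 0.6, -0.1]
finger_gap: 0.003
gripper_force: 0.0
t: 8.3
ee_pos: [0.3873, -0.316, 0.2165]
tcp_rot: [3.141, -0.0, 0.461]
ft_force: [-0.1, 0.0, 0.2]
finger_gap: -0.002
gripper_force: 0.0
```

View pics/c6.png

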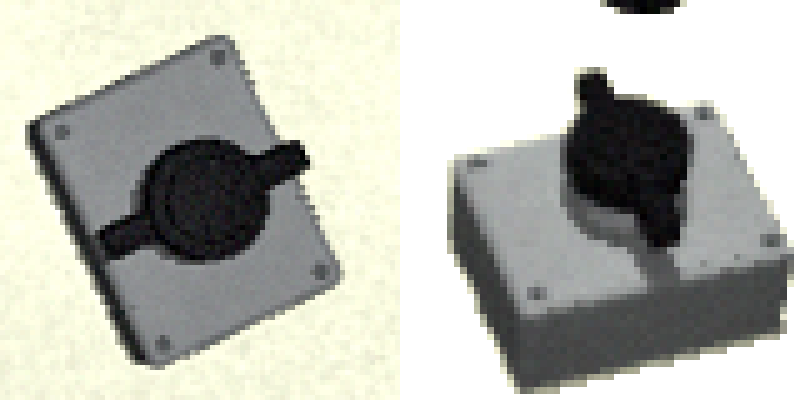

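The picture matches the first one: button up (wing tips at 101,241 and 305,153), back at its starting angle, box unmoved, and arm clear.

```bash
echo '{"offsets": [[0,0,0,0,0,0],[0,0,0,0,0,0]]}' | python3 shift.py; python3 -c "
from station import env
print(env.job_done())"
```

```text
t: 8.6
ee_pos: [0.3873, -0.3131, 0.2162]
tcp_rot: [-3.141, 0.0, 0.463]
ft_force: [0.5, -0.2, 0.5]
finger_gap: 0.002
gripper_force: 0.0
the job is handed in; nothing more can be done
None
```

I pressed the stop button in until it latched, then turned a wing clockwise until it unlatched; the last pictures show it popped up at its starting angle with the station unmoved, and I handed the job in at 8.6 s with the arm clear.

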